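# Prop and hold the tilting hub frame

## Robot

A 6-joint arm with a two-finger parallel gripper is mounted at the origin on the work surface. World frame = base frame: x ahead of the robot, y to its left, z up, the work surface at z = 0. Lengths are in m, angles in degrees, forces in N, time in s.
With the tool pointing down it reaches from about 0.3 to 0.75 m from the base axis. Payload 8.5 kg.
Tool frame: the origin (TCP) lies midway between the tips of the shut fingers; the grasp point (between the pads) lies 19 mm behind it; z points along the fingers, y is the line along which they close (so a half turn about z gives the same grasp; the last joint's range is limited). The gripper opens to 85 mm and grips with 20 to 120 N. Pads are 22 mm wide; open, the fingers measure 114 mm over their backs; the gripper's body (76 mm by 85 mm) begins 54 mm behind the grasp point. The pads swing forward as they close: fully open they stand 13 mm farther back than shut.
Start: joints at [52.752, 21.807, 74.336, -0, 83.858, -12.336], TCP at [0.232, 0.499, 0.231] pointing down, gripper open.
Joint ranges: [-178.18, 178.18], [-50.72, 133.34], [12.68, 142.11], [-81.47, 261.47], [9.98, 163.14], [-165.26, 165.26]. Speed limits (degrees/s): [136.94, 136.94, 180, 180, 180, 180].

## Interface

Orientations are given as a 3x3 rotation matrix whose columns are the frame's x, y, z axes.
In Python, from rig import env, get_image, close_job gives the robot as it stands.
- The arm moves only by the tool step_arm, never from a script. Its argument "targets" is a list of rows, each a list of 2 entries, a list of its own where there are three numbers: the shift along the tool's x, y, z as a fraction of full scale, then the turn, a rotation vector about the tool's x, y, z as a fraction of full scale. In form: [[[x, y, z], [wx, wy, wz]], ...]. A call has 1 to 10 rows; each row is the pose to reach, as a shift and turn from the pose commanded when the call began, along the tool's axes at that moment; what a row does not reach only later rows make up. Full scale, the value 1, is 0.3 m for a shift and 45 degrees for a turn. A row lasts 1/12 s, in which the tool goes at most 41.7 mm and 7.16 degrees, less where a joint would pass 70% of its speed; a pose out of reach is approached as far as the arm can. A call with a number of a shift or a turn outside -1 to 1 is refused whole. A call with a gripper value outside its range is refused whole. "jaw" is the finger opening in mm, from 0 to 85.4, set as the call begins (left out, the last holds). The fingers move at their own pace and stop on an object; "grip_force" is the grip in N (left out, the last holds). Time passes only in rows, so rows that repeat a pose let the fingers close. It gives the time, the measured TCP pose, the force, the opening and the grip force at its end, in the units of the state.
- env.observe(): the state, without advancing time (a new reading comes with each control period).
- get_image(name): name is "side" or "top"; returns a dict with "img" (420x560x3 uint8, red, green, blue), "z_map" (420x560 float32, m along the optical axis (not along the pixel's ray), 0 where there is no reading), "intrinsics" (3x3 intrinsics, pixels), "rvec" (rotation vector, rad) and "tvec" (3), from world to camera coordinates, as OpenCV has them. Camera axes: x right, y down, z forward; pixel columns grow to the right and rows downward; lengths in m; the calibration is good to about 2 mm. A picture is of the moment at which its call begins.
- close_job(): hands the job in; it is judged then, once.
The state is a dict: "time_s": time; "q": joint angles; "qvel": joint speeds; "joint_efforts": joint torques, N m; "position": TCP position; "tool_rot": TCP orientation; "ft_force": force on the tool from outside, world axes, zero at the start; "wrist_torque": the same for the moment, N m; "grip_width": finger opening in m; "gripper_force": force on a finger pad.
Only numpy, scipy, OpenCV 4.12 (cv2) and the standard library are available. Lean on these libraries where they do the work, as an engineer would, in place of code of your own. Each camera call takes 0.05 s, during which the arm holds its last target. There are 200 camera calls.

## Task

The flanged housing stands where the hub frame's prop leg has to land: slide it sideways along the base plate, without lifting it, until it is centred on the other engraved circle. Then flip the frame's prop leg over its centre and down to its stop, and only after that bring the frame upright by its top bar, until the leg's toe comes to rest on the plate, and finish still holding the top bar there, because the frame tips back if let go. Do not pull the frame over past upright, and leave the other things on the bench alone.

Things in the scene. Friction and masses are not known exactly. Their poses are not given: they have to be found in the camera images.
- rig: Aluminium base plate screwed down, 12 mm thick, x -135 to 105, y -210 to 170 mm in its own frame. Origin on the bench under the middle of the frame's hinge axis, which runs along own y at z = 30 mm; own +x points away from the robot, z up. Two stop posts, 87 mm high, stand at x = 31 to 53 mm, y = +-75 mm. Two seal rings and a bolt (bystanders) also stand on it, 38 mm high at most.
- housing: The housing to slide: flat aluminium flange 72 x 56 x 8 mm (own x, y, z), on it a round black collar with a steel band, 56 mm outside diameter, 42 mm bore, top 32 mm above the plate; about 0.25 to 0.5 kg. Origin at the centre of its underside. It starts near the centre of the leg circle. A like spare stands on the bench off the plate.
- leg_circle (a point): Centre of the engraved circle (96 mm across) where the housing stands at the start and where the leg's toe lands; on the plate's top, at rig x = -80, y = 115 mm.
- free_circle (a point): Centre of the other engraved circle (96 mm across), on the plate's top, at rig x = -80, y = -70 mm: where the housing must go.
- frame (a joint): Lean of the grey hub frame about its hinge, rad: 0 upright, positive leaning towards rig +x. It starts at 0.30 on its rear stop; a spring and its weight pull it back there, and holding it upright takes 5 to 6 N at the top bar. Two 20 mm square posts at rig y = +-75 mm, cross bar 110 mm above the hinge, hub disc at the rear with its top edge 167 mm and top bar 240 mm above the hinge.
- top_bar: Round steel bar across the top of the frame, 22 mm in diameter, 170 mm long along rig y; origin at its middle, 240 mm above the hinge axis when upright. It turns with the frame: at lean q it is at rig x = 240 sin q, z = 30 + 240 cos q (mm). It is a loose grip tube that can turn on its own axis; free all round between the posts.
- leg (a joint): Angle of the prop leg on the frame, rad: 0 folded up along the frame, 2.6 down on its stop; from folded, the toe swings towards rig -x and then down, about an axis along rig y. A spring pulls it to 0 below about 0.8 and snaps it on to 2.6 beyond that, with at most 4 N at the toe. With the leg down and the frame upright the toe just rests on the plate.
- leg_toe (a point): Middle of the leg's toe, a round dark steel peg across the free end of the leg, 20 mm in diameter and 45 mm long along rig y (rig y = 99 to 144 mm), outboard of the frame, 149 mm from the pivot.
- leg_pivot (a point): Point on the leg's pivot axis level with the middle of the toe (rig y = 121.5 mm), 120 mm above the hinge axis when the frame is upright. The leg is a flat bar, 14 by 10 mm, at rig y = 100 to 110 mm.
- seal_a: Bystander, to be left alone: seal ring on the plate beside the free circle, 42 mm wide, 16 mm high.
- seal_b: Bystander, to be left alone: seal ring on the plate behind the frame, 42 mm wide, 16 mm high.
- seal_c: Bystander, to be left alone: seal ring on the bench to the right, 42 mm wide, 16 mm high.
- seal_d: Bystander, to be left alone: seal ring on the bench to the right, 42 mm wide, 16 mm high.
- bolt: Bystander, to be left alone: bolt standing on its head on the plate behind the leg, 18 mm wide, 38 mm high.
- spray: Bystander, to be left alone: spray can, 60 mm wide, 180 mm high.
- spare_housing: Bystander, to be left alone: another flanged housing like the one to slide, on the bench to the left.

How it is judged (in metres and radians):
On the way, in this order (a step that is already met when the one before it is completed fails the run):
1. the housing has been slid onto the other engraved circle, the leg still up (horizontal distance between housing and free_circle below 0.015 m and value of joint leg below 0.6 rad and value of joint frame above 0.2 rad), for 0.2 s.
2. the prop leg has been flipped over centre and is down at its stop, the frame still leaning back (value of joint leg above 2.5 rad and value of joint frame above 0.2 rad and horizontal distance between housing and free_circle below 0.015 m), for 0.2 s.
At the end, for the whole second after the job is handed in: The housing stands flat on the plate with its centre within 15 mm of the free circle's centre, the leg is at its down stop (above 2.5 rad), the frame is within 0.05 rad of upright, and the fingers still hold the top bar with at least 2 N (horizontal distance between housing and free_circle below 0.015 m and angle between housing's own z axis and vertical below 0.08 rad and value of joint leg above 2.5 rad and value of joint frame between -0.05 and 0.05 rad and contact force between the fingers and top_bar above 2 N); the arm keeps its last pose, push and grip.
It fails at once if the housing was lifted off the plate (more than 8 mm) or tipped (z of housing in the frame of rig above 0.02 m or angle between housing's own z axis and vertical above 0.25 rad).
It fails at once if the frame was pulled over past upright by more than 0.12 rad (value of joint frame below -0.12 rad).
It fails at once if the frame was brought upright before the leg was down (value of joint frame below 0.1 rad and value of joint leg below 2.4 rad).
It fails at once if a bystander was moved more than 25 mm (distance of any of seal_a, seal_b, seal_c, seal_d, bolt, spray, spare_housing from where it was at the start of the episode above 0.025 m).
It also fails if it takes over 64 s, if anything falls off the work surface, if the arm or the gripper's body presses on something with over 40 N, if the wrist force passes 120 N, or if a joint passes its speed limit or range.

## Working session

There is one attempt and no reset: what is moved stays moved. The work goes in short steps, Python scripts to look and compute and a tool call to move; the robot and the scene stay as the last step left them, time stands still between calls to the robot, and variables do not carry over. Pictures are saved under pics/ and viewed, at most 10 in all, crops included, and the job is handed in when it is done.

Besides the shell and the picture viewer there is one more tool, called after "Call:" as a command line: name --argument value ..., lists and objects as JSON in quotes. step_arm: Moves the arm, as the interface text tells. Its arguments: {"type":"object","properties":{"targets":{"type":"array","items":{"type":"array"}},"jaw":{"type":"number"},"grip_force":{"type":"number"}},"required":["targets"]}

```bash
mkdir -p pics; cat > h.py <<'E'
import numpy as np, cv2
from rig import env, get_image, close_job
def world(d):
    K=d["intrinsics"];R=cv2.Rodrigues(np.array(d["rvec"],float))[0];t=np.array(d["tvec"],float).reshape(3)
    z=d["z_map"];v,u=np.mgrid[:z.shape[0],:z.shape[1]]
    P=np.stack([(u-K[0][2])/K[0][0]*z,(v-K[1][2])/K[1][1]*z,z],-1)
    W=(P-t)@R; W[z<=0]=np.nan
    return W
E
python3 - <<'E'
from h import *
for n in("side","top"):
    d=get_image(n);cv2.imwrite(f"pics/{n}0.png",d["img"][...,::-1]);np.save(f"{n}0.npy",world(d))
o=env.observe();print(o["time_s"],o["position"],o["tool_rot"],o["ft_force"])
E
```

```text
0.1 [0.23152867 0.49861254 0.23079692] [[-9.06945915e-01  4.21246436e-01 -7.40332232e-04]
 [ 4.21247009e-01  9.06945413e-01 -9.87706712e-04]
 [ 2.55372990e-04 -1.20765931e-03 -9.99999238e-01]] [ 0.24437208 -0.6060555  -0.10449317]
```

View pics/side0.png

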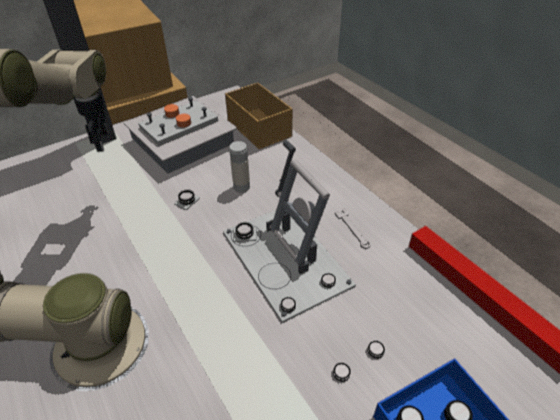

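View pics/top0.png

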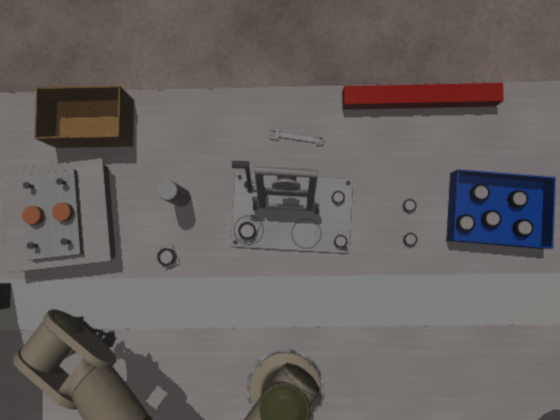

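The side view shows the frame leaning away, with the housing at (245,231) and the free circle at (275,275). In the top view the plate spans about (232-352, 175-252), with the housing at (247,231), the free circle at (306,233), the top bar at (286,172) and the leg toe at (241,165).

```bash
python3 - <<'E'
from h import *
W=np.load("top0.npy");S=np.load("side0.npy")
im=cv2.imread("pics/top0.png");
print("bench z",np.nanmedian(W[255:265,230:350,2]), "px size", np.linalg.norm(W[240,280]-W[240,281]))
sub=W[165:262,222:362];m=((sub[...,2]>.006)&(sub[...,2]<.02)).astype(np.uint8)
m=cv2.morphologyEx(m,cv2.MORPH_OPEN,np.ones((3,3)))
r=sub[m>0];print("plate z",np.median(r[:,2]),len(r))
print("rect",cv2.minAreaRect(r[:,:2].astype(np.float32)))
for n,(u,v) in dict(TL=(233,177),BL=(232,249),BR=(351,253),TR=(352,178),free=(306,233),hous=(247,231)).items(): print(n,W[v,u].round(4))
def blob(n,u0,u1,v0,v1,z0,z1,A=W):
    s=A[v0:v1,u0:u1].reshape(-1,3);s=s[(s[:,2]>z0)&(s[:,2]<z1)]
    print(n,len(s),s.mean(0).round(4),s.min(0).round(4),s.max(0).round(4)) if len(s) else print(n,0)
    return s
blob("collar",232,264,216,247,.036,.06)
blob("bar",250,322,160,185,.255,.29)
blob("toe",225,256,155,175,.2,.33)
blob("spray",155,185,175,205,.15,.2)
blob("all",225,256,155,175,.05,.4)
A=W[150:262,222:362]
c=cv2.resize(im[150:262,222:362],None,fx=5.6,fy=5.3,interpolation=cv2.INTER_CUBIC)
c=cv2.convertScaleAbs(c,alpha=1.6);cv2.imwrite("pics/topc.png",c)
E
```

```text
bench z 0.00015938125796312503 px size 0.003230672505452591
plate z 0.012520693743159485 5901
rect ((0.5525653958320618, -0.028331845998764038), (0.3806914985179901, 0.2400558441877365), 85.89676666259766)
TL [ 6.728e-01  1.612e-01 -2.000e-04]
BL [ 0.4385  0.1658 -0.0033]
BR [ 0.4207 -0.2162  0.    ]
TR [ 0.6624 -0.2253  0.0039]
free [ 0.4862 -0.0732  0.0105]
hous [0.4938 0.1128 0.0399]
collar 179 [0.4945 0.1121 0.0415] [0.4684 0.0845 0.036 ] [0.5221 0.1383 0.052 ]
bar 525 [ 0.6385 -0.0146  0.2676] [ 0.6226 -0.0979  0.2554] [0.6551 0.069  0.2765]
toe 168 [0.6535 0.1013 0.2879] [0.6355 0.0683 0.2312] [0.6673 0.1277 0.3032]
spray 360 [0.6054 0.325  0.177 ] [0.5773 0.2987 0.1502] [0.6361 0.3556 0.1889]
all 168 [0.6535 0.1013 0.2879] [0.6355 0.0683 0.2312] [0.6673 0.1277 0.3032]
```

View pics/topc.png

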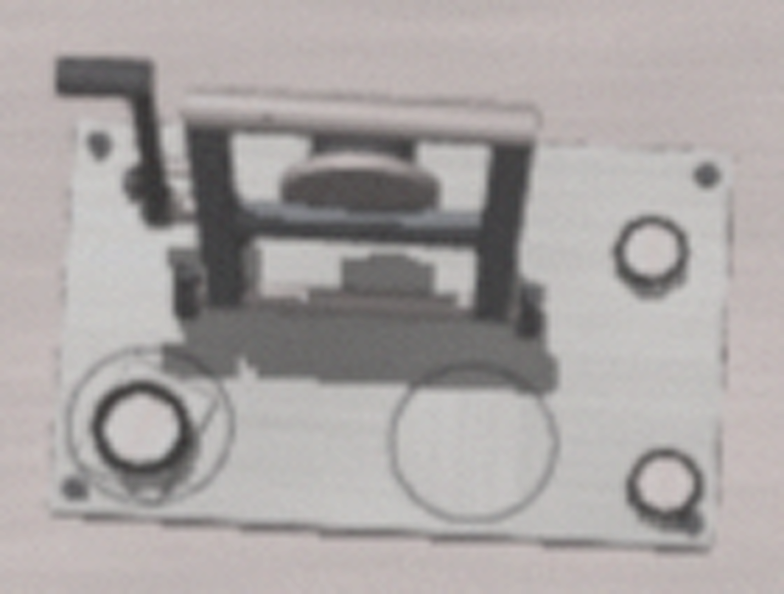

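```bash
cat >> h.py <<'E'
from scipy.spatial.transform import Rotation as Ro
T=np.radians(-4.1);O=np.array([.5690,-.0094])
def r2w(x,y,z): return np.array([O[0]+np.cos(T)*x-np.sin(T)*y,O[1]+np.sin(T)*x+np.cos(T)*y,z])
def w2r(p): d=np.array(p[:2])-O;return np.array([np.cos(T)*d[0]+np.sin(T)*d[1],-np.sin(T)*d[0]+np.cos(T)*d[1],p[2]])
def go(p,yaw=None):
    "yaw: world angle (deg) of tool y from rig y; tool down"
    o=env.observe();R=np.array(o["tool_rot"]);s=R.T@(np.array(p)-o["position"])/.3
    if yaw is None: print("shift",s.round(3));return
    a=T+np.radians(yaw);y=np.array([-np.sin(a),np.cos(a),0]);z=np.array([0,0,-1.]);G=np.stack([np.cross(y,z),y,z],1)
    print("shift",s.round(3),"turn",(Ro.from_matrix(R.T@G).as_rotvec(degrees=True)/45).round(3))
E
python3 - <<'E'
from h import *
W=np.load("top0.npy")
s=W[214:250,230:266].reshape(-1,3);f=s[(s[:,2]>.0165)&(s[:,2]<.024)];print(len(f),cv2.minAreaRect(f[:,:2].astype(np.float32)))
print(w2r([.4952,.1114,0]),r2w(-.08,-.07,0),r2w(-.08,.115,0))
go([.41,.22,.20],0); go([.4952,.1114,.12],0)
E
```

```text
201 ((0.49502769112586975, 0.11142387986183167), (0.1083218902349472, 0.10845978558063507), 89.20832061767578)
[-0.08224802  0.11521434  0.        ] [ 0.48419992 -0.07350106  0.        ] [0.49742694 0.11102549 0.        ]
shift [-0.931 -0.592  0.103] turn [-0.001 -0.001 -0.463]
shift [-1.341 -0.8    0.37 ] turn [-0.001 -0.001 -0.463]
```

Call:
step_arm --targets '[[[-0.3,-0.2,0],[0,0,-0.15]],[[-0.9,-0.55,0],[0,0,-0.46]],[[-0.9,-0.55,0],[0,0,-0.46]],[[-0.9,-0.55,0],[0,0,-0.46]],[[-0.9,-0.55,0],[0,0,-0.46]],[[-0.9,-0.55,0],[0,0,-0.46]],[[-0.9,-0.55,0],[0,0,-0.46]],[[-0.9,-0.55,0],[0,0,-0.46]],[[-0.9,-0.55,0],[0,0,-0.46]],[[-0.9,-0.55,0],[0,0,-0.46]]]' --jaw 85 --grip_force 30

```text
time_s: 0.93
position: [0.4077, 0.2341, 0.231]
tool_rot: [[-0.997, 0.077, -0.001], [0.077, 0.997, -0.0], [0.001, -0.0, -1.0]]
ft_force: [0.3, 0.7, -0.7]
grip_width: 0.085
gripper_force: 0.0
```

```bash
python3 - <<'E'
from h import *
go([.4952,.1114,.10],0)
E
```

```text
shift [-0.323 -0.385  0.436] turn [-0.    -0.001 -0.007]
```

Call:
step_arm --targets '[[[-0.1,-0.12,0.1],[0,0,0]],[[-0.2,-0.24,0.2],[0,0,0]],[[-0.323,-0.385,0.3],[0,0,-0.007]],[[-0.323,-0.385,0.436],[0,0,-0.007]],[[-0.323,-0.385,0.436],[0,0,-0.007]],[[-0.323,-0.385,0.436],[0,0,-0.007]],[[-0.323,-0.385,0.436],[0,0,-0.007]],[[-0.323,-0.385,0.436],[0,0,-0.007]]]'

```text
time_s: 1.6
position: [0.495, 0.1144, 0.1014]
tool_rot: [[-0.998, 0.067, 0.001], [0.067, 0.998, 0.0], [-0.001, 0.0, -1.0]]
ft_force: [0.0, -0.0, 0.2]
grip_width: 0.0851
gripper_force: 0.0
```

```bash
python3 - <<'E'
from h import *
print(env.observe()["position"])
go([.4952,.1114,.022],0)
d=get_image("side");i=cv2.resize(d["img"][150:330,170:370],None,fx=3.9,fy=3.3,interpolation=cv2.INTER_CUBIC);cv2.imwrite("pics/s1.png",i[...,::-1])
E
```

```text
[0.49500318 0.11444067 0.10138045]
shift [-0.001 -0.01   0.265] turn [0.    0.001 0.006]
```

View pics/s1.png

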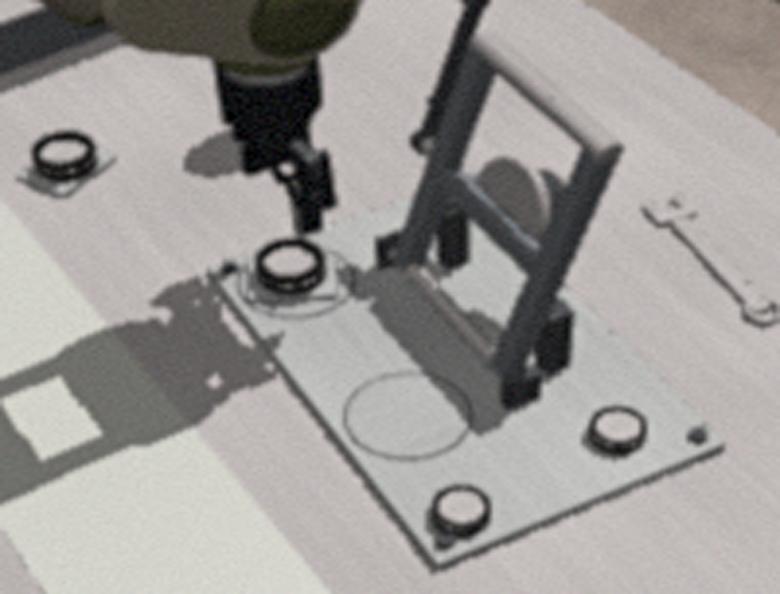

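The open fingers are above the collar, which is at (290,265) in the crop. I'll descend and grip.

Call:
step_arm --targets '[[[0,-0.01,0.08],[0,0,0.006]],[[0,-0.01,0.16],[0,0,0.006]],[[0,-0.01,0.22],[0,0,0.006]],[[0,-0.01,0.265],[0,0,0.006]],[[0,-0.01,0.265],[0,0,0.006]],[[0,-0.01,0.265],[0,0,0.006]],[[0,-0.01,0.265],[0,0,0.006]]]'

```text
time_s: 2.23
position: [0.4956, 0.1108, 0.0226]
tool_rot: [[-0.997, 0.072, 0.003], [0.072, 0.997, -0.0], [-0.003, 0.0, -1.0]]
ft_force: [-0.3, -0.3, -0.2]
grip_width: 0.0852
gripper_force: 0.0
```

Call:
step_arm --targets '[[[0,0,0],[0,0,0]],[[0,0,0],[0,0,0]],[[0,0,0],[0,0,0]],[[0,0,0],[0,0,0]],[[0,0,0],[0,0,0]],[[0,0,0],[0,0,0]],[[0,0,0],[0,0,0]],[[0,0,0],[0,0,0]],[[0,0,0],[0,0,0]],[[0,0,0],[0,0,0]]]' --jaw 50 --grip_force 25

```text
time_s: 3.07
position: [0.4955, 0.1106, 0.0223]
tool_rot: [[-0.997, 0.073, 0.002], [0.073, 0.997, 0.001], [-0.002, 0.001, -1.0]]
ft_force: [-1.9, 2.6, 9.6]
grip_width: 0.0551
gripper_force: 24.9
```

```bash
python3 - <<'E'
from h import *
go(list(r2w(-.08,-.07,0)[:2])+[env.observe()["position"][2]],0)
E
```

```text
shift [-0.007 -0.615 -0.001] turn [ 0.001  0.003 -0.002]
```

Call:
step_arm --targets '[[[0,-0.05,0],[0,0,0]],[[0,-0.12,0],[0,0,0]],[[0,-0.2,0],[0,0,0]],[[-0.003,-0.28,0],[0,0,0]],[[-0.005,-0.36,0],[0,0,0]],[[-0.007,-0.44,0],[0,0,0]],[[-0.007,-0.52,0],[0,0,0]],[[-0.007,-0.58,0],[0,0,0]],[[-0.007,-0.615,0],[0,0,0]],[[-0.007,-0.615,0],[0,0,0]]]'

```text
time_s: 3.9
position: [0.4842, -0.0759, 0.0223]
tool_rot: [[-0.997, 0.074, 0.002], [0.074, 0.997, -0.001], [-0.002, -0.001, -1.0]]
ft_force: [-3.8, -7.2, 8.7]
grip_width: 0.0552
gripper_force: 25.9
```

Call:
step_arm --targets '[[[0,0,0],[0,0,0]],[[0,0,0],[0,0,0]],[[0,0,0],[0,0,0]]]'

```text
time_s: 4.15
position: [0.4844, -0.0756, 0.0223]
tool_rot: [[-0.997, 0.073, 0.002], [0.073, 0.997, -0.003], [-0.003, -0.003, -1.0]]
ft_force: [-4.2, -8.6, 8.7]
grip_width: 0.0553
gripper_force: 25.8
```

```bash
python3 - <<'E'
from h import *
print(w2r(env.observe()["position"]))
E
```

```text
[-0.07968983 -0.07208506  0.02231139]
```

Call:
step_arm --targets '[[[0,0,0],[0,0,0]],[[0,0,0],[0,0,0]],[[0,0,0],[0,0,0]],[[0,0,0],[0,0,0]],[[0,0,0],[0,0,0]],[[0,0,0],[0,0,0]]]' --jaw 85

```text
time_s: 4.65
position: [0.4837, -0.0739, 0.0209]
tool_rot: [[-0.997, 0.073, -0.0], [0.073, 0.997, 0.0], [0.0, 0.0, -1.0]]
ft_force: [-0.5, -0.0, -0.1]
grip_width: 0.0848
gripper_force: 0.0
```

Call:
step_arm --targets '[[[0,0,-0.1],[0,0,0]],[[0,0,-0.2],[0,0,0]],[[0,0,-0.33],[0,0,0]],[[0,0,-0.46],[0,0,0]],[[0,0,-0.6],[0,0,0]],[[0,0,-0.73],[0,0,0]],[[0,0,-0.87],[0,0,0]],[[0,0,-1.0],[0,0,0]],[[0,0,-1.0],[0,0,0]],[[0,0,-1.0],[0,0,0]]]' --jaw 0

```text
time_s: 5.48
position: [0.484, -0.0741, 0.3225]
tool_rot: [[-0.997, 0.072, 0.004], [0.072, 0.997, -0.001], [-0.004, -0.001, -1.0]]
ft_force: [0.2, 0.7, -1.3]
grip_width: 0.0001
gripper_force: 0.0
```

```bash
python3 - <<'E'
from h import *
d=get_image("top");W=world(d)
P=W.reshape(-1,3);m=(np.hypot(P[:,0]-.4842,P[:,1]+.0735)<.045)&(P[:,2]>.036)&(P[:,2]<.06);s=P[m];print(len(s),s.min(0),s.max(0))
d=get_image("side");W=world(d);P=W.reshape(-1,3)
m=(np.hypot(P[:,0]-.4842,P[:,1]+.0735)<.045)&(P[:,2]>.036)&(P[:,2]<.06);s=P[m];print(len(s),s.min(0),s.max(0),s.mean(0))
i=cv2.resize(d["img"][100:330,170:420],None,fx=3.1,fy=2.6,interpolation=cv2.INTER_CUBIC);cv2.imwrite("pics/s2.png",i[...,::-1])
print(env.observe()["position"])
E
```

```text
7 [ 0.45653185 -0.07474945  0.0360935 ] [ 0.46649071 -0.05329684  0.04615155]
267 [ 0.45623569 -0.10373264  0.03606788] [ 0.51106279 -0.04449152  0.05061841] [ 0.48399389 -0.07598926  0.04203148]
[ 0.48325931 -0.0738306   0.31975572]
```

View pics/s2.png

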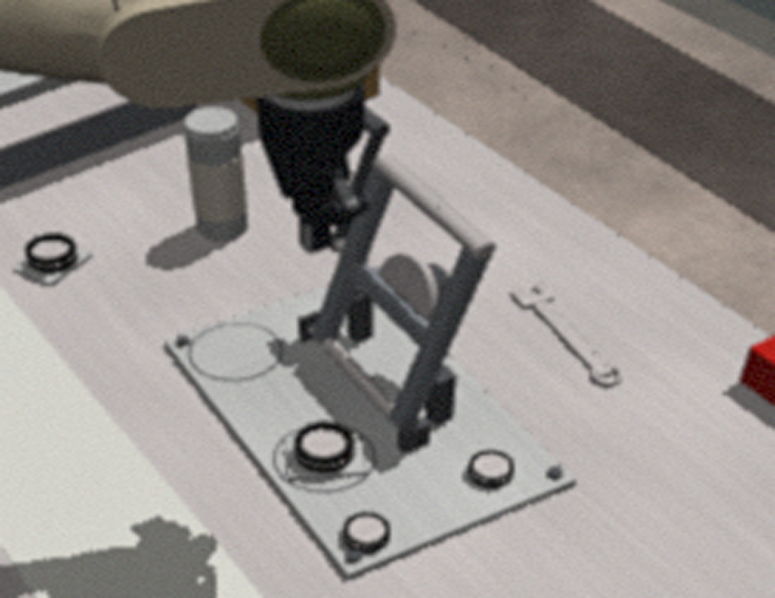

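The housing is on the free circle at (323,455) in the crop and the leg circle is clear. The leg is still up, with its toe at (378,122). Next I'll go behind the toe.

```bash
python3 - <<'E'
from h import *
go(r2w(.03,.127,.36),0);go(r2w(.115,.127,.36),0);go(r2w(.115,.127,.272),0)
E
```

```text
shift [-0.369  0.659 -0.134] turn [ 0.001 -0.003 -0.001]
shift [-0.652  0.659 -0.135] turn [ 0.001 -0.003 -0.001]
shift [-0.653  0.659  0.158] turn [ 0.001 -0.003 -0.001]
```

Call:
step_arm --targets '[[[0,0,-0.1],[0,0,0]],[[-0.1,0.12,-0.135],[0,0,0]],[[-0.2,0.24,-0.135],[0,0,0]],[[-0.3,0.36,-0.135],[0,0,0]],[[-0.4,0.46,-0.135],[0,0,0]],[[-0.5,0.56,-0.135],[0,0,0]],[[-0.6,0.65,-0.135],[0,0,0]],[[-0.655,0.66,-0.135],[0,0,0]],[[-0.655,0.66,-0.135],[0,0,0]],[[-0.655,0.66,-0.135],[0,0,0]]]'

```text
time_s: 6.42
position: [0.6954, 0.1098, 0.3566]
tool_rot: [[-0.997, 0.072, -0.007], [0.072, 0.997, -0.0], [0.007, -0.001, -1.0]]
ft_force: [-0.5, -0.6, 0.2]
grip_width: -0.0
gripper_force: 0.0
```

```bash
python3 - <<'E'
from h import *
o=env.observe();print(w2r(o["position"]),o["tool_rot"][:,2],o["q"]);go(r2w(.115,.127,.272),0)
E
```

```text
[0.11757027 0.1279626  0.35658429] [-6.84274545e-03 -1.90485412e-05 -9.99976588e-01] [-6.30563961e-01  3.87468423e+01  2.46359934e+01 -6.06783270e-03
  1.17009192e+02 -8.65301478e+01]
shift [ 0.007 -0.003  0.282] turn [-0.001 -0.009 -0.   ]
```

Call:
step_arm --targets '[[[0,0,0.1],[0,0,0]],[[0.007,0,0.2],[0,-0.009,0]],[[0.007,0,0.282],[0,-0.009,0]],[[0.007,0,0.282],[0,-0.009,0]],[[0.007,0,0.282],[0,-0.009,0]],[[0.007,0,0.282],[0,-0.009,0]]]'

```text
time_s: 6.92
position: [0.6919, 0.1088, 0.2794]
tool_rot: [[-0.997, 0.073, 0.01], [0.073, 0.997, -0.001], [-0.01, 0.0, -1.0]]
ft_force: [-0.8, 0.9, 0.2]
grip_width: -0.0002
gripper_force: 0.0
```

Call:
step_arm --targets '[[[0.03,0,0],[0,0,0]],[[0.06,0,0],[0,0,0]],[[0.09,0,0],[0,0,0]],[[0.12,0,0],[0,0,0]],[[0.15,0,0],[0,0,0]],[[0.18,0,0],[0,0,0]],[[0.21,0,0],[0,0,0]],[[0.24,0,0],[0,0,0]],[[0.27,0,0],[0,0,0]],[[0.3,0,0],[0,0,0]]]'

```text
time_s: 7.75
position: [0.6024, 0.1156, 0.2787]
tool_rot: [[-0.997, 0.073, 0.012], [0.073, 0.997, -0.001], [-0.012, 0.0, -1.0]]
ft_force: [2.0, -0.7, 0.1]
grip_width: -0.0
gripper_force: 0.6
```

```bash
python3 - <<'E'
from h import *
o=env.observe();print(w2r(o["position"]),o["ft_force"])
W=world(get_image("side")).reshape(-1,3);r=np.array([w2r(p) for p in W[np.isfinite(W[:,0])&(W[:,2]>.2)&(W[:,0]>.45)]])
b=r[(abs(r[:,1])<.06)&(r[:,2]>.24)&(r[:,2]<.29)&(abs(r[:,0])<.12)];print("bar",len(b),np.median(b,0))
E
```

```text
[0.02441924 0.12710511 0.27871837] [ 1.99495778 -0.74086494  0.1007832 ]
bar 273 [ 0.06636461 -0.00595579  0.26995271]
```

Call:
step_arm --targets '[[[0.03,0,0.015],[0,0,0]],[[0.06,0,0.03],[0,0,0]],[[0.09,0,0.045],[0,0,0]],[[0.12,0,0.06],[0,0,0]],[[0.15,0,0.08],[0,0,0]],[[0.18,0,0.1],[0,0,0]],[[0.21,0,0.12],[0,0,0]],[[0.25,0,0.14],[0,0,0]],[[0.25,0,0.14],[0,0,0]],[[0.25,0,0.14],[0,0,0]]]'

```text
time_s: 8.63
position: [0.5284, 0.1212, 0.2353]
tool_rot: [[-0.997, 0.073, 0.01], [0.073, 0.997, -0.001], [-0.01, 0.0, -1.0]]
ft_force: [1.0, -1.2, 0.2]
grip_width: -0.0
gripper_force: 0.0
```

```bash
python3 - <<'E'
from h import *
o=env.observe();print(w2r(o["position"]),o["ft_force"])
d=get_image("side");W=world(d).reshape(-1,3);r=np.array([w2r(p) for p in W[np.isfinite(W[:,0])&(W[:,2]>.2)&(W[:,0]>.45)]])
b=r[(abs(r[:,1])<.06)&(r[:,2]>.24)&(r[:,2]<.29)&(abs(r[:,0])<.12)];print("bar",len(b),np.median(b,0))
i=cv2.resize(d["img"][100:330,170:420],None,fx=3.1,fy=2.6,interpolation=cv2.INTER_CUBIC);cv2.imwrite("pics/s3.png",i[...,::-1])
E
```

```text
[-0.04984273  0.12736492  0.23530061] [ 0.9505421  -1.18045292  0.17335124]
bar 272 [ 0.06635308 -0.00424072  0.26999778]
```

View pics/s3.png

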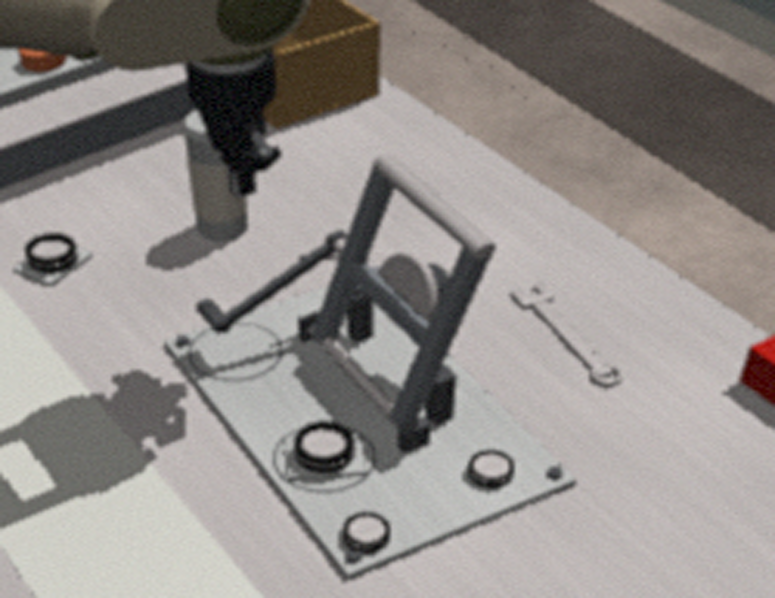

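The leg has swung down, its toe at (212,312) just above the plate, and the frame is still at its rear stop. I'll check the toe position while turning the gripper for the bar.

Call:
step_arm --targets '[[[0,0,-0.1],[0,0,0]],[[0,0,-0.2],[0,0,0.15]],[[0,0,-0.3],[0,0,0.3]],[[0,0,-0.36],[0,0,0.45]],[[0,0,-0.36],[0,0,0.6]],[[0,0,-0.36],[0,0,0.75]],[[0,0,-0.36],[0,0,0.9]],[[0,0,-0.36],[0,0,1]],[[0,0,-0.36],[0,0,1]]]' --jaw 85

```text
time_s: 9.43
position: [0.5277, 0.1212, 0.3427]
tool_rot: [[-0.652, 0.759, 0.009], [0.759, 0.652, -0.001], [-0.006, 0.006, -1.0]]
ft_force: [0.1, -0.2, -0.5]
grip_width: 0.0851
gripper_force: 0.0
```

Call:
step_arm --targets '[[[0,0,0],[0,0,0.15]],[[0,0,0],[0,0,0.3]],[[0,0,0],[0,0,0.45]],[[0,0,0],[0,0,0.6]],[[0,0,0],[0,0,0.75]],[[0,0,0],[0,0,0.9]],[[0,0,0],[0,0,1]],[[0,0,0],[0,0,1]],[[0,0,0],[0,0,1]]]'

```text
time_s: 10.18
position: [0.5273, 0.1213, 0.3422]
tool_rot: [[0.068, 0.998, 0.008], [0.998, -0.068, -0.001], [0.0, 0.008, -1.0]]
ft_force: [0.9, 0.2, 0.5]
grip_width: 0.0853
gripper_force: 0.0
```

```bash
python3 - <<'E'
from h import *
o=env.observe();print(w2r(o["position"]),o["tool_rot"],o["q"])
W=world(get_image("side")).reshape(-1,3);r=np.array([w2r(p) for p in W[np.isfinite(W[:,0])&(W[:,0]>.4)]])
b=r[(r[:,1]>.113)&(r[:,1]<.15)&(r[:,2]>.025)&(r[:,2]<.15)&(r[:,0]<-.03)&(r[:,0]>-.14)];print("toe",len(b),np.median(b,0),b.min(0),b.max(0))
b=r[(abs(r[:,1])<.06)&(r[:,2]>.24)&(r[:,2]<.29)&(abs(r[:,0])<.12)];print("bar",len(b),np.median(b,0),b.min(0),b.max(0))
go(r2w(.071,0,.33),-90);go(r2w(.071,0,.245),-90)
E
```

```text
[-0.05089954  0.12735087  0.3421801 ] [[ 6.84817716e-02  9.97620938e-01  7.91901136e-03]
 [ 9.97652367e-01 -6.84798409e-02 -5.15016415e-04]
 [ 2.85014782e-05  7.93568966e-03 -9.99968512e-01]] [ 4.24672013e-01  1.76686592e+01  6.25951086e+01 -3.33065804e-02
  9.92827311e+01  4.34596570e+00]
toe 47 [-0.07707306  0.12976642  0.05605194] [-0.08458973  0.11375064  0.04712076] [-0.065887    0.14254733  0.06052174]
bar 273 [ 0.066202   -0.00321696  0.26999914] [ 0.05987526 -0.05985467  0.25331826] [0.08031719 0.05975716 0.27571078]
shift [-0.426  0.405  0.043] turn [ 0.01  -0.     0.004]
shift [-0.426  0.403  0.327] turn [ 0.01  -0.     0.004]
```

Call:
step_arm --targets '[[[-0.1,0.1,0],[0.01,0,0]],[[-0.2,0.2,0],[0.01,0,0]],[[-0.3,0.3,0.02],[0.01,0,0]],[[-0.4,0.38,0.04],[0.01,0,0]],[[-0.426,0.405,0.043],[0.01,0,0.004]],[[-0.426,0.405,0.043],[0.01,0,0.004]],[[-0.426,0.405,0.12],[0.01,0,0.004]],[[-0.426,0.405,0.2],[0.01,0,0.004]],[[-0.426,0.405,0.2],[0.01,0,0.004]],[[-0.426,0.405,0.2],[0.01,0,0.004]]]'

```text
time_s: 11.07
position: [0.6387, -0.0139, 0.283]
tool_rot: [[0.073, 0.997, -0.002], [0.997, -0.073, 0.0], [0.0, -0.002, -1.0]]
ft_force: [0.3, -0.0, 1.6]
grip_width: 0.0849
gripper_force: 0.0
```

```bash
python3 - <<'E'
from h import *
o=env.observe();print(w2r(o["position"]),o["ft_force"])
go(r2w(.071,0,.24),-90)
E
```

```text
[0.06982313 0.00045333 0.28297631] [ 0.32648933 -0.00637042  1.57266293]
shift [-0.002  0.004  0.143] turn [-0.003 -0.    -0.003]
```

Call:
step_arm --targets '[[[0,0.004,0.05],[0,0,0]],[[0,0.004,0.1],[0,0,0]],[[0,0.004,0.143],[0,0,0]],[[0,0.004,0.143],[0,0,0]],[[0,0.004,0.143],[0,0,0]],[[0,0.004,0.143],[0,0,0]]]'

```text
time_s: 11.57
position: [0.6409, -0.0149, 0.242]
tool_rot: [[0.075, 0.997, 0.002], [0.997, -0.075, -0.001], [-0.0, 0.002, -1.0]]
ft_force: [-0.2, 0.1, 0.4]
grip_width: 0.0849
gripper_force: 0.0
```

Call:
step_arm --targets '[[[0,0,0],[0,0,0]],[[0,0,0],[0,0,0]],[[0,0,0],[0,0,0]],[[0,0,0],[0,0,0]],[[0,0,0],[0,0,0]],[[0,0,0],[0,0,0]],[[0,0,0],[0,0,0]],[[0,0,0],[0,0,0]],[[0,0,0],[0,0,0]],[[0,0,0],[0,0,0]]]' --jaw 15 --grip_force 40

```text
time_s: 12.4
position: [0.6405, -0.0151, 0.24]
tool_rot: [[0.076, 0.997, -0.0], [0.997, -0.076, -0.0], [-0.0, -0.0, -1.0]]
ft_force: [-0.0, -0.7, 1.6]
grip_width: 0.0209
gripper_force: 39.0
```

```bash
python3 - <<'E'
from h import *
o=env.observe();print(w2r(o["position"]),o["ft_force"])
z0=o["position"][2]-.03-.24*np.cos(.3)
for q in(.2,.1,.0):
    print(q);go(r2w(.24*np.sin(q),0,.03+.24*np.cos(q)+z0))
E
```

```text
[ 0.07169334 -0.0005858   0.23995052] [-0.03311944 -0.65535946  1.5983038 ]
0.2
shift [ 0.002 -0.08  -0.02 ]
0.1
shift [ 0.001 -0.159 -0.032]
0.0
shift [ 0.001 -0.239 -0.036]
```

Gripped at 21 mm. Now I'll bring the frame up slowly along the arc.

Call:
step_arm --targets '[[[0,-0.02,-0.006],[0,0,0]],[[0,-0.04,-0.011],[0,0,0]],[[0,-0.06,-0.016],[0,0,0]],[[0,-0.08,-0.02],[0,0,0]],[[0,-0.1,-0.023],[0,0,0]],[[0,-0.12,-0.026],[0,0,0]],[[0,-0.14,-0.029],[0,0,0]],[[0,-0.16,-0.032],[0,0,0]],[[0,-0.18,-0.034],[0,0,0]],[[0,-0.2,-0.035],[0,0,0]]]'

```text
time_s: 13.23
position: [0.5813, -0.0108, 0.2505]
tool_rot: [[0.076, 0.997, 0.002], [0.997, -0.076, -0.001], [-0.0, 0.002, -1.0]]
ft_force: [6.0, -1.1, 1.0]
grip_width: 0.0206
gripper_force: 39.2
```

```bash
python3 - <<'E'
from h import *
o=env.observe();print(w2r(o["position"]),o["ft_force"]);go(r2w(0,0,.251))
E
```

```text
[ 0.01234344 -0.00053231  0.25050024] [ 6.00411477 -1.14589587  0.97405499]
shift [ 0.002 -0.041 -0.002]
```

Call:
step_arm --targets '[[[0,-0.01,0],[0,0,0]],[[0,-0.02,-0.001],[0,0,0]],[[0,-0.03,-0.002],[0,0,0]],[[0,-0.04,-0.002],[0,0,0]],[[0,-0.04,-0.002],[0,0,0]],[[0,-0.04,-0.002],[0,0,0]],[[0,-0.04,-0.002],[0,0,0]]]'

```text
time_s: 13.82
position: [0.5693, -0.0099, 0.2508]
tool_rot: [[0.076, 0.997, 0.001], [0.997, -0.076, -0.0], [-0.0, 0.001, -1.0]]
ft_force: [4.9, -2.6, -1.0]
grip_width: 0.0206
gripper_force: 39.3
```

```bash
python3 - <<'E'
from h import *
o=env.observe();print(w2r(o["position"]),o["ft_force"],o["gripper_force"])
d=get_image("side");W=world(d).reshape(-1,3);r=np.array([w2r(p) for p in W[np.isfinite(W[:,0])&(W[:,0]>.4)]])
b=r[(r[:,1]>.113)&(r[:,1]<.15)&(r[:,2]>.018)&(r[:,2]<.15)&(r[:,0]<-.03)&(r[:,0]>-.14)];print("toe",len(b),np.median(b,0),b.max(0))
b=r[(abs(r[:,1])<.07)&(abs(r[:,1])>.03)&(r[:,2]>.25)&(r[:,2]<.29)&(abs(r[:,0])<.12)];print("bar",len(b),np.median(b,0),b.min(0),b.max(0))
b=r[(np.hypot(r[:,0]+.08,r[:,1]+.07)<.045)&(r[:,2]>.036)&(r[:,2]<.06)];print("housing",len(b),b.min(0),b.max(0))
i=cv2.resize(d["img"][100:330,170:420],None,fx=3.1,fy=2.6,interpolation=cv2.INTER_CUBIC);cv2.imwrite("pics/s4.png",i[...,::-1])
E
```

```text
[ 0.0003262  -0.00051994  0.25079043] [ 4.91781779 -2.58545492 -0.98950195] 39.30613338947296
toe 65 [-0.08108995  0.12802376  0.03114621] [-0.03146111  0.14822786  0.0377691 ]
bar 131 [-0.00498664 -0.04616856  0.2807435 ] [-0.01068911 -0.06984266  0.25321048] [0.00941618 0.0690174  0.28621057]
housing 270 [-0.10884099 -0.0997044   0.03616003] [-0.05351145 -0.04306938  0.05048432]
```

View pics/s4.png

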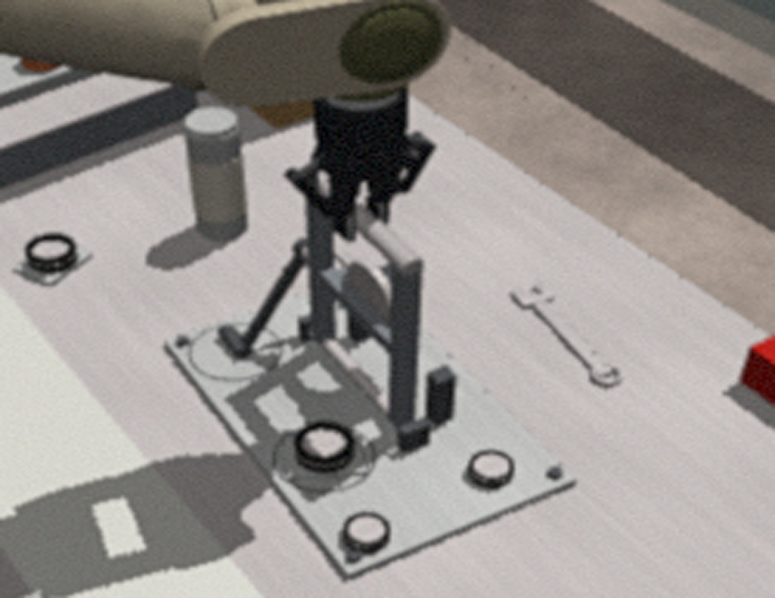

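The frame is upright with the gripper on the bar at (360,220). The toe rests in the leg circle at (235,345) and the housing is on the free circle at (323,450). I'll hand in now.

```bash
python3 -c "
from h import *
print(close_job())"
```

```text
the job is handed in; nothing more can be done
None
```

I handed the job in at about 14 s: the housing is within about 2 mm of the free circle's centre, the leg is at its down stop, and the frame is upright to about 0.01 rad with the gripper still holding the top bar. The hand-in returned no verdict.

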